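# Open the bifold stock cupboard and put a carton away

### The job

Take the white folding door of the small cupboard by its bar handle and pull it fully open, so that both panels fold together along the track. Then put the small loose cardboard carton, standing upright on its base as it is now, into the cupboard beside the taller carton already in there, all of it behind the line of the door so that the door could shut again. Leave the door folded open, and do not shove the carton already inside or knock the junction box, the flat box or the can about.

Things in the scene. Friction and masses are not known exactly. Their poses are not given: they have to be found in the camera images.
- cupboard: Fixed bench cupboard 200 mm high: grey sides 12 mm thick, clear roof and back, no floor (it stands open on the table). Inside y -130 to +130 mm, back wall at x 214 mm. Origin: on the table, mid-doorway, in the plane of the shut door's inner face; x points into the cupboard (away from the robot), y left, z up. Aluminium track along the top front edge: z 190 to 200, x -14 to +20 mm.
- pivot (a point): Point on the table under the axis of the door's fixed upright hinge, at the left jamb: cupboard x 0, y +130 mm. Same axes as the cupboard. The door has two equal white panels, each 130 mm wide, 182 mm high, 12 mm thick, with all hinge axes in their inner faces; the second panel is hinged to the right edge of the first.
- door_a (a joint): Angle q (rad) of the left panel about the pivot: 0 shut, growing as it swings out towards the robot, stop at 1.48 (folded). The second panel's far edge runs in the track, so it stands at the same angle q, turned the other way (counter-clockwise from above): the fold comes out to the robot and the panels close up at the left jamb. Light friction; stays where left. Starts shut or ajar, 0 to 0.35.
- handle_grip (a point): Where to grip the handle, on its axis, 165 mm above the table: an upright round steel bar 10 mm thick, standing (axis) 35 mm off the outer face of the right panel, 30 mm from the fold. At door angle q it lies at cupboard x = -(0.100 sin q + 0.047 cos q), y = 0.130 - (0.160 cos q + 0.047 sin q) m. Its x axis points from the bar square to the panel; z up.
- handle: The handle: bar 90 mm long, from 95 to 185 mm above the table, joined to the panel by two thin stand-offs at 107 and 155 mm height. Origin at the bar's lower end, on its axis; axes as handle_grip.
- carton_mid (a point): Centre (half-way up) of the small closed cardboard carton to be put away: 90 mm long (its x), 60 mm wide (its y), 70 mm high, 0.2 to 0.4 kg, rigid. It starts upright on the table to the left or right of the cupboard's front.
- stock_mid (a point): Centre (half-way up) of the taller cardboard carton that already stands in the left part of the cupboard: 80 mm (x) by 70 mm (y), 110 mm high, about 0.6 kg. Leave it.
- jbox: Bystander: square white plastic junction box 90 x 90 x 46 mm high; origin under its centre.
- flatbox: Bystander: flat cardboard box 150 x 110 x 35 mm high; origin under its centre.
- spray: Bystander: upright can 60 mm across, 170 mm high; origin under its centre.
- carton_c0 (a point): Corner of the carton at half height: carton x +45 mm, y +30 mm from its centre.
- carton_c1 (a point): Corner of the carton at half height: carton x +45 mm, y -30 mm from its centre.
- carton_c2 (a point): Corner of the carton at half height: carton x -45 mm, y +30 mm from its centre.
- carton_c3 (a point): Corner of the carton at half height: carton x -45 mm, y -30 mm from its centre.
- carton: The same small carton as a body; origin under its centre, axes as carton_mid.
There are look-alikes about, which are no part of the job. What is shaped like the carton but orange or yellow is not meant.

How it is judged:
By the outcome, as a careful person would: the job done as asked, in the order asked, and still so for the second after the job is handed in, with the robot touching nothing.
It also fails if it takes over 66 s, if anything falls off the work surface, if the arm or the gripper's body presses on something with over 40 N, if the wrist force passes 120 N, or if a joint passes its speed limit or range.

### The arm

A 6-joint arm with a two-finger parallel gripper is mounted at the origin on the work surface. World frame = base frame: x ahead of the robot, y to its left, z up, the work surface at z = 0. Lengths are in m, angles in rad, forces in N, time in s.
With the tool pointing down it reaches from about 0.225 to 0.725 m from the base axis. Payload 3.1 kg.
Tool frame: the origin (TCP) lies midway between the tips of the shut fingers; the grasp point (between the pads) lies 19 mm behind it; z points along the fingers, y is the line along which they close (so a half turn about z gives the same grasp; the last joint's range is limited). The gripper opens to 85 mm and grips with 20 to 120 N. Pads are 22 mm wide; open, the fingers measure 114 mm over their backs; the gripper's body (76 mm by 85 mm) begins 54 mm behind the grasp point. The pads swing forward as they close: fully open they stand 13 mm farther back than shut.
Start: joints at [-1.289, 0.048, 0.099, 1.622, 0, 1.443], TCP at [0.209, -0.482, 0.231] pointing down, gripper open.
Joint ranges: [-2.91, 2.91], [-0.99, 1.94], [-1.21, 1.42], [-2.12, 2.29], [-1.49, 1.47], [-3.14, 3.14]. Speed limits (rad/s): [2.79, 2.79, 3.14, 3.14, 3.14, 3.14].

### API

Orientations are given as a 3x3 rotation matrix whose columns are the frame's x, y, z axes.
In Python, from rig import bot gives the robot as it stands. The module is installed in compiled form; this text tells all that it offers.
- The arm moves only by the tool apply_moves, never from a script. Its argument "moves" is text: rows parted by semicolons, each of 6 numbers parted by spaces: the shift along the tool's x, y, z in units of 25 mm (1.0 is 25 mm), then the turn, a rotation vector about the tool's x, y, z in units of 5 degrees (1.0 is 5 degrees). A call has 1 to 12 rows; each row is the pose to reach, as a shift and turn from the pose commanded when the call began, along the tool's axes at that moment; what a row does not reach only later rows make up. A row lasts 1/8 s, in which the tool goes at most 62.5 mm and 10.7 degrees, less where a joint would pass 70% of its speed; a pose out of reach is approached as far as the arm can. A call with a gripper value outside its range is refused whole. "jaw" is the finger opening in mm, from 0 to 85.4, set as the call begins (left out, the last holds). The fingers move at their own pace and stop on an object; "newtons" is the grip in N (left out, the last holds). Time passes only in rows, so rows that repeat a pose let the fingers close. It gives the time, the measured TCP pose, the force, the opening and the grip force at its end, in the units of the state.
- bot.sense(): the state, without advancing time (a new reading comes with each control period).
- bot.grab_frame(name): name is "side" or "top" or "wrist"; returns a dict with "image" (400x640x3 uint8, red, green, blue), "fx", "fy", "cx", "cy" (pixels), "R" (3x3) and "t" (3): a world point X has camera coordinates R X + t. Camera axes: x right, y down, z forward; pixel columns grow to the right and rows downward; lengths in m; the calibration is good to about 2 mm. A picture is of the moment at which its call begins. There is no depth.
- bot.close_job(): hands the job in; it is judged then, once.
The state is a dict: "clock": time; "joint_positions": joint angles; "dq": joint speeds; "joint_efforts": joint torques, N m; "eef_pos": TCP position; "tcp_rot": TCP orientation; "ft_force": force on the tool from outside, world axes, zero at the start; "moment": the same for the moment, N m; "gripper_width": finger opening in m; "grip_force": force on a finger pad.
Only numpy, scipy, OpenCV 4.12 (cv2) and the standard library are available. Lean on these libraries where they do the work, as an engineer would, in place of code of your own. Each camera call takes 0.05 s, during which the arm holds its last target. There are 200 camera calls.

## Working session

There is one attempt and no reset: what is moved stays moved. The work goes in short steps, Python scripts to look and compute and a tool call to move; the robot and the scene stay as the last step left them, time stands still between calls to the robot, and variables do not carry over. Pictures are saved under pics/ and viewed, at most 10 in all, crops included, and the job is handed in when it is done.

Besides the shell and the picture viewer there is one more tool, called after "Request:" as name(argument=value, ...) on one line, values as JSON. apply_moves: Moves the arm, as the interface text tells. Its arguments: {"type":"object","properties":{"moves":{"type":"string"},"jaw":{"type":"number"},"newtons":{"type":"number"}},"required":["moves"]}

```bash
mkdir -p pics; cat > h.py <<'E'
import numpy as np, cv2
from rig import bot
def shot(n,f):
    d=bot.grab_frame(n); cv2.imwrite(f'pics/{f}.png',d['image'][:,:,::-1]); np.savez(f'pics/{f}.npz',**d); return d
def load(f): return dict(np.load(f'pics/{f}.npz'))
def ray(d,u,v):
    r=d['R'].T@np.array([(u-d['cx'])/d['fx'],(v-d['cy'])/d['fy'],1]); return -d['R'].T@d['t'],r
def onz(d,u,v,z):
    o,r=ray(d,u,v); return o+r*(z-o[2])/r[2]
def proj(d,X):
    c=d['R']@np.array(X)+d['t']; return np.array([d['fx']*c[0]/c[2]+d['cx'],d['fy']*c[1]/c[2]+d['cy']])
def tri(d1,p1,d2,p2):
    A=[];b=[]
    for d,p in((d1,p1),(d2,p2)):
        o,r=ray(d,*p); r=r/np.linalg.norm(r); M=np.eye(3)-np.outer(r,r); A.append(M); b.append(M@o)
    return np.linalg.lstsq(np.vstack(A),np.hstack(b),rcond=None)[0]
E
python3 - <<'E'
from h import *
for n in('top','side'):
    d=shot(n,n+'0'); print(n,d['fx'],-d['R'].T@d['t'],d['R'][2])
s=bot.sense();print(s['eef_pos'],s['tcp_rot'],s['clock'])
E
```

```text
top 405.56223862431324 [0.31965881 0.02558374 1.08340032] [ 0.21231774 -0.00565863 -0.9771843 ]
side 504.3912057653412 [-0.3098353   0.97727369  1.05357371] [ 0.52195195 -0.60839951 -0.59784296]
[ 0.20901153 -0.48101857  0.23024127] [[ 9.17188880e-01  3.98452288e-01 -5.76194105e-04]
 [ 3.98452613e-01 -9.17186732e-01  2.00332729e-03]
 [ 2.69752755e-04 -2.06701556e-03 -9.99997827e-01]] 0.1
```

View pics/top0.png

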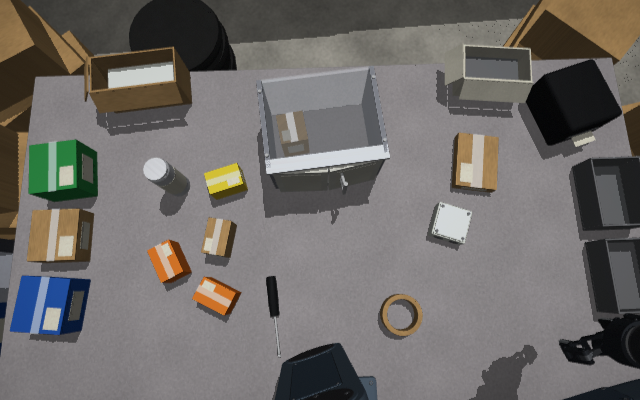

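View pics/side0.png

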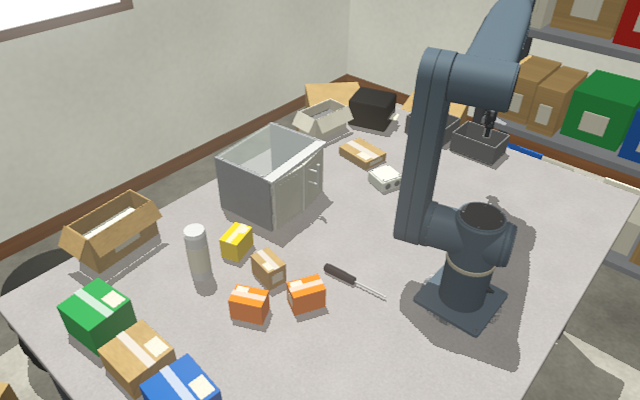

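Top view candidates:
- Brown carton (219,237).
- Orange look-alikes at (170,261) and (216,295), and a yellow one at (226,180).
- Bigger brown box (60,236).
- Flat box (476,162).
- Stock carton in the cupboard (290,132).

I choose (219,237), the plain brown one; side view (268,268). Next is a close crop to check it.

```bash
python3 - <<'E'
from h import *
a=load('top0')['image'][:,:,::-1]; b=load('side0')['image'][:,:,::-1]
c1=cv2.resize(a[60:280,195:395],(545,600),interpolation=cv2.INTER_CUBIC)
c2=cv2.resize(b[110:310,200:340],None,fx=1.8,fy=3*.6,interpolation=cv2.INTER_CUBIC)
o=np.zeros((600,800,3),np.uint8); o[:,:545]=c1; o[:c2.shape[0],546:546+c2.shape[1]]=c2[:,:254]
cv2.imwrite('pics/crop1.png',o)
d=load('top0')
for p in [(206,222),(234,222)]: print(onz(d,*p,0.07))
E
```

```text
[0.48900083 0.31587846 0.07      ]
[0.48650807 0.24515643 0.07      ]
```

View pics/crop1.png

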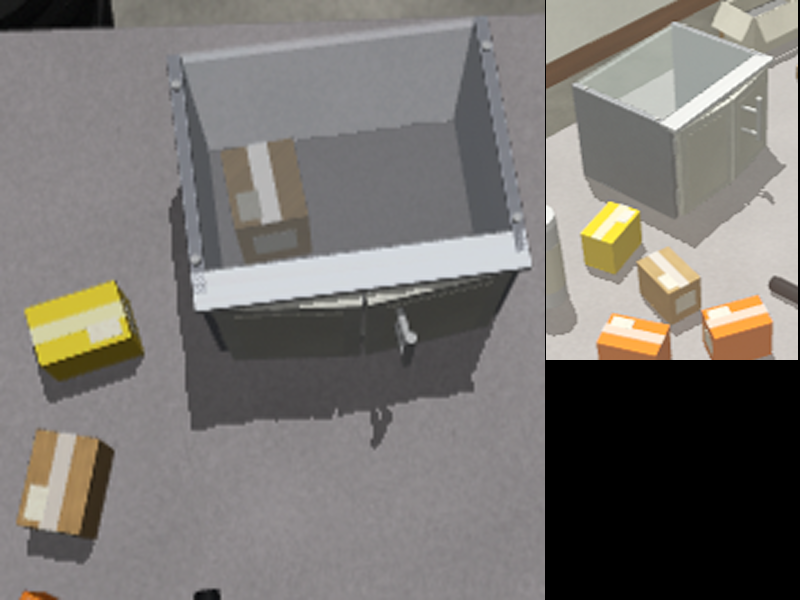

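The crop shows the brown carton with its tape, top-face corners at crop (37,430), (100,438), (83,537), (18,522). It is distinct from the yellow and orange ones. The track's front edge runs from crop (197,308) to (528,268), the door is slightly ajar, and the stock carton's top face is around (265,180).

```bash
cat >> h.py <<'E'
def full(c): return np.array([195+c[0]/2.725,60+c[1]/2.727])
E
python3 - <<'E'
from h import *
d=load('top0')
tr=[onz(d,*full(c),0.2)[:2] for c in[(193,274),(530,235),(528,268),(197,309)]]
print('track',np.round(tr,4).tolist())
L=[np.linalg.norm(tr[i]-tr[(i+1)%4]) for i in range(4)];print(L)
back=[onz(d,*full(c),0.2)[:2] for c in[(168,57),(490,18)]];print('back outer',back)
g=cv2.cvtColor(d['image'],cv2.COLOR_RGB2HSV)
# carton top: lit-brown or whitish tape
roi=g[205:265,195:245]
print('V rows'); print(roi[12:52:3,4:44:2,2])
print(roi[30,:,:].tolist()[::3])
ct=[onz(d,*full(c),0.07)[:2] for c in[(37,430),(100,438),(83,537),(18,522)]];print('carton',np.round(ct,4).tolist(),[np.linalg.norm(ct[i]-ct[(i+1)%4]) for i in range(4)])
st=[onz(d,*full(c),0.11)[:2] for c in[(221,148),(294,138),(308,214),(234,227)]];print('stock',np.round(st,4).tolist(),[np.linalg.norm(st[i]-st[(i+1)%4]) for i in range(4)])
h=[onz(d,*full(c),z) for c,z in[((402,315),.185),((408,352),.095)]];print('handle top/bot',h)
E
```

```text
track [[0.6042, 0.1462], [0.6284, -0.1374], [0.5995, -0.1337], [0.5738, 0.143]]
[np.float64(0.2846082498331832), np.float64(0.02913352339279571), np.float64(0.27791446272819154), np.float64(0.030590612268455754)]
back outer [array([0.80282095, 0.16696009]), array([ 0.83011203, -0.11629405])]
V rows
[[140 141 140 139 138 121 124 142 133 138 138 137 137 142 140 136 140 141
  137 140]
 [139 139 138 138 113 160 167 159 160 196 198 196 164 167 148 145 133 136
  144 141]
 [137 140 140 142 156 166 171 161 172 194 197 193 165 161 164 170  51  57
  127 129]
 [136 139 137 135 164 162 164 163 195 195 196 181 169 169 165 172  55  56
   56 136]
 [138 138 139 113 161 163 165 163 196 195 194 168 169 170 161 148  56  56
   60 141]
 [140 137 139 149 160 162 164 171 195 196 195 165 167 169 167  53  57  55
   85 138]
 [138 142 138 159 153 161 162 196 194 195 189 166 169 168 165  51  56  54
  124 138]
 [138 138 143 164 208 199 184 198 196 196 169 164 169 165 157  56  55  58
  137 141]
 [139 140 148 197 208 205 207 197 196 194 163 164 169 167  63  57  55  80
  142 142]
 [139 139 156 209 210 210 208 195 1
[... 482 characters left out ...]
[17, 21, 196], [18, 20, 194], [17, 46, 189], [17, 121, 168], [17, 121, 168], [17, 124, 103], [18, 123, 56], [16, 91, 59], [158, 7, 138], [173, 7, 141], [165, 7, 140]]
carton [[0.4998, 0.3096], [0.4903, 0.251], [0.3996, 0.2653], [0.4153, 0.3249]] [np.float64(0.05940066075422046), np.float64(0.09173294318946608), np.float64(0.0615709647412567), np.float64(0.0858804623649607)]
stock [[0.7564, 0.1314], [0.7641, 0.0623], [0.6877, 0.0511], [0.6774, 0.1202]] [np.float64(0.06955212894274505), np.float64(0.07720207737606279), np.float64(0.06981603410739064), np.float64(0.07982827709149636)]
handle top/bot [array([ 0.5667083 , -0.02751073,  0.185     ]), array([ 0.5560689 , -0.03674288,  0.095     ])]
```

Request:
apply_moves(moves="2 -1.3 -0.4 0 0 -2; 4 -2.6 -0.8 0 0 -4; 6 -3.9 -1.2 0 0 -6; 8 -5.2 -1.6 0 0 -8; 10 -6.5 -2 0 0 -10; 12 -7.8 -2.4 0 0 -12; 14 -9.1 -2.8 0 0 -14; 16 -10.4 -3.2 0 0 -16; 17.8 -11.7 -3.6 0 0 -18; 17.8 -11.7 -3.6 0 0 -20; 17.8 -11.7 -3.6 0 0 -22; 17.8 -11.7 -3.6 0 0 -24", jaw=60)

```text
clock: 1.6
eef_pos: [0.5007, -0.0355, 0.3206]
tcp_rot: [[-0.808, 0.59, -0.001], [0.59, 0.808, 0.0], [0.001, -0.001, -1.0]]
ft_force: [-0.3, -0.2, 0.0]
gripper_width: 0.0601
grip_force: 0.0
```

Request:
apply_moves(moves="0 0 0 0 0 -2; 0 0 0 0 0 -4; 0 0 0 0 0 -6; 0 0 0 0 0 -8; 0 0 0 0 0 -10; 0 0 0 0 0 -10.2")

```text
clock: 2.35
eef_pos: [0.5006, -0.0359, 0.3207]
tcp_rot: [[-0.969, -0.249, -0.001], [-0.249, 0.969, 0.0], [0.001, 0.001, -1.0]]
ft_force: [1.3, 0.2, 0.6]
gripper_width: 0.06
grip_force: 0.0
```

```bash
cat >> h.py <<'E'
from scipy.spatial.transform import Rotation as Ro
O=np.array([.5985,.0043,0]); YAW=.096
def C2W(p): return O+Ro.from_euler('z',YAW).apply(p)
def W2C(p): return Ro.from_euler('z',-YAW).apply(np.array(p)-O)
def delta(p,R=None):
    s=bot.sense(); T=np.array(s['tcp_rot']); t=T.T@(np.array(p)-s['eef_pos'])/.025
    r=Ro.from_matrix(T.T@R).as_rotvec()*36/np.pi if R is not None else np.zeros(3)
    return np.round(np.r_[t,r],2).tolist()
def hg(q): return np.array([-(.1*np.sin(q)+.047*np.cos(q)),.13-(.16*np.cos(q)+.047*np.sin(q)),.165])
E
python3 - <<'E'
from h import *
s=bot.sense();print(np.round(s['eef_pos'],4),np.round(s['tcp_rot'],3).tolist(),np.round(s['joint_positions'],2),s['clock'],s['gripper_width'])
d=shot('wrist','w1');print(-d['R'].T@d['t'],d['R'][2],d['fx'])
for q in(0,.1,.2,.3):
    for z in(.095,.185): p=hg(q);p[2]=z;print(q,z,proj(d,C2W(p)).round(1),proj(load('top0'),C2W(p)).round(1),proj(load('side0'),C2W(p)).round(1))
E
```

```text
[ 0.5006 -0.0359  0.3207] [[-0.969, -0.249, -0.001], [-0.249, 0.969, 0.0], [0.001, 0.001, -1.0]] [-0.21  0.03  0.26  1.8   0.   -0.46] 2.35 0.05998657054327371
[ 0.42958147 -0.05518215  0.46399943] [ 0.27614426  0.0724262  -0.95838343] 282.0571653244111
0 0.095 [313.7 207.4] [342.1 189.7] [315.1 186.9]
0 0.185 [312.3 234.7] [343.9 180.6] [315.3 163.7]
0.1 0.095 [311.9 200.4] [344.2 193.3] [318.2 187.4]
0.1 0.185 [310.  225.9] [346.2 184.5] [318.5 164.2]
0.2 0.095 [311.3 193.8] [345.6 196.7] [320.9 188.1]
0.2 0.185 [309.2 217.6] [347.7 188.2] [321.4 164.8]
0.3 0.095 [311.8 187.7] [346.3 200. ] [323.2 188.9]
0.3 0.185 [309.8 210. ] [348.5 191.8] [323.7 165.6]
```

View pics/w1.png

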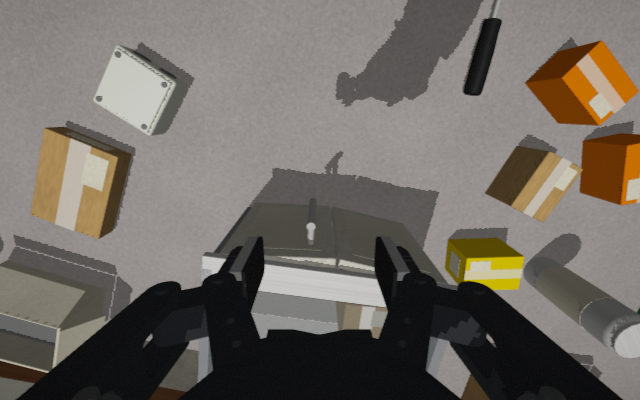

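```bash
python3 - <<'E'
from h import *
o=np.zeros((600,800,3),np.uint8)
a=load('w1')['image'][185:265,270:350,::-1]; b=load('top0')['image'][160:210,325:365,::-1]; c=load('side0')['image'][150:210,295:335,::-1]
o[:400,:400]=cv2.resize(a,(400,400),interpolation=0); o[:500,400:800]=cv2.resize(b,(400,500),interpolation=0)
cv2.imwrite('pics/crop2.png',o)
E
```

```text
(no output)
```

View pics/crop2.png

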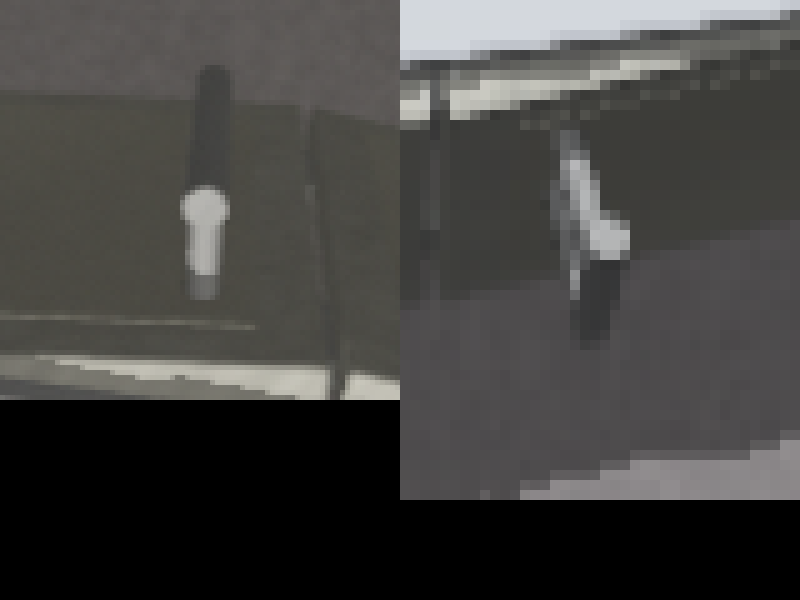

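The bar's top disc is at wrist (311.0,226.6) and top (345.7,183.8), which gives q ≈ 0.10. The fold line is to its right in the wrist view (332).

```bash
python3 - <<'E'
from h import *
w=load('w1');t=load('top0')
print(tri(w,(311,226.6),t,(345.7,183.8)),onz(w,311,226.6,.185),onz(t,345.7,183.8,.185),C2W(hg(.1)))
yaw=YAW+.1+np.pi
R=np.array([[np.cos(yaw),np.sin(yaw),0],[np.sin(yaw),-np.cos(yaw),0],[0,0,-1]])
p=C2W(hg(.1)); print(delta([p[0],p[1],.25],R),delta([p[0],p[1],.147],R))
E
```

```text
[ 0.5472626  -0.03373935  0.1822212 ] [ 0.54579593 -0.03365021  0.185     ] [ 0.54685444 -0.03387184  0.185     ] [ 0.54526148 -0.03487627  0.165     ]
[-1.74, -0.4, 2.83, 0.0, -0.01, 0.63] [-1.75, -0.41, 6.95, 0.0, -0.01, 0.63]
```

Request:
apply_moves(moves="-0.9 -0.2 1 0 0 0.6; -1.76 -0.44 2.8 0 0 0.6; -1.76 -0.44 4.2 0 0 0.6; -1.76 -0.44 5.6 0 0 0.6; -1.76 -0.44 6.95 0 0 0.6; -1.76 -0.44 6.95 0 0 0.6")

```text
clock: 3.15
eef_pos: [0.5432, -0.0351, 0.1437]
tcp_rot: [[-0.98, -0.197, -0.008], [-0.197, 0.98, 0.001], [0.008, 0.003, -1.0]]
ft_force: [-0.3, 1.0, 0.4]
gripper_width: 0.06
grip_force: 0.0
```

Request:
apply_moves(moves="0 0 0 0 0 0; 0 0 0 0 0 0; 0 0 0 0 0 0; 0 0 0 0 0 0; 0 0 0 0 0 0; 0 0 0 0 0 0", jaw=0, newtons=40)

```text
clock: 3.9
eef_pos: [0.5468, -0.0334, 0.1498]
tcp_rot: [[-0.98, -0.2, 0.003], [-0.2, 0.98, 0.004], [-0.004, 0.004, -1.0]]
ft_force: [-1.9, 5.2, 5.3]
gripper_width: 0.009
grip_force: 39.1
```

```bash
python3 - <<'E'
from h import *
s=bot.sense(); T=np.array(s['tcp_rot']); p0=np.array(s['eef_pos'])
b=C2W(hg(.1)); print('off',p0-b, np.round(s['joint_positions'],2))
qs=np.linspace(.1,1.49,25)[1:]
for q in qs:
    d=C2W(hg(q))-b; t=T.T@d/.025; print(round(q,2),np.round(t,2).tolist(),'rz',round(-np.degrees(q-.1)/5,2))
E
```

```text
off [ 0.00150473  0.00144479 -0.01517573] [-0.19  0.1  -0.01  1.46  0.   -0.39]
0.16 [0.22, -0.04, -0.0] rz -0.66
0.22 [0.43, -0.05, -0.0] rz -1.33
0.27 [0.63, -0.05, -0.0] rz -1.99
0.33 [0.82, -0.02, -0.0] rz -2.65
0.39 [0.99, 0.03, -0.0] rz -3.32
0.45 [1.15, 0.09, -0.0] rz -3.98
0.51 [1.3, 0.18, -0.0] rz -4.65
0.56 [1.43, 0.29, -0.0] rz -5.31
0.62 [1.55, 0.42, -0.0] rz -5.97
0.68 [1.65, 0.57, -0.0] rz -6.64
0.74 [1.74, 0.74, -0.0] rz -7.3
0.8 [1.81, 0.93, -0.0] rz -7.96
0.85 [1.87, 1.13, -0.0] rz -8.63
0.91 [1.91, 1.36, -0.0] rz -9.29
0.97 [1.93, 1.59, -0.0] rz -9.96
1.03 [1.94, 1.85, -0.0] rz -10.62
1.08 [1.93, 2.12, 0.0] rz -11.28
1.14 [1.91, 2.4, 0.0] rz -11.95
1.2 [1.87, 2.7, 0.0] rz -12.61
1.26 [1.81, 3.01, 0.0] rz -13.27
1.32 [1.73, 3.33, 0.01] rz -13.94
1.37 [1.64, 3.66, 0.01] rz -14.6
1.43 [1.54, 3.99, 0.01] rz -15.26
1.49 [1.42, 4.34, 0.01] rz -15.93
```

Request:
apply_moves(moves="0.22 -0.04 0 0 0 -0.66; 0.43 -0.05 0 0 0 -1.33; 0.63 -0.05 0 0 0 -1.99; 0.82 -0.02 0 0 0 -2.65; 0.99 0.03 0 0 0 -3.32; 1.15 0.09 0 0 0 -3.98; 1.3 0.18 0 0 0 -4.65; 1.43 0.29 0 0 0 -5.31; 1.55 0.42 0 0 0 -5.97; 1.65 0.57 0 0 0 -6.64; 1.74 0.74 0 0 0 -7.3; 1.81 0.93 0 0 0 -7.96")

```text
clock: 5.4
eef_pos: [0.4991, -0.0216, 0.1499]
tcp_rot: [[-0.625, -0.781, 0.006], [-0.781, 0.625, 0.0], [-0.004, -0.004, -1.0]]
ft_force: [2.2, 1.1, 1.8]
gripper_width: 0.0086
grip_force: 39.1
```

```bash
python3 - <<'E'
from h import *
s=bot.sense(); T=np.array(s['tcp_rot']); p0=np.array(s['eef_pos'])
print(W2C(p0),hg(.797), s['moment'], np.round(s['joint_positions'],2))
T=T; b=C2W(hg(.797))
for q in np.linspace(.797,1.5,13)[1:]:
    d=C2W(hg(q))-b; t=T.T@d/.025; print(round(q,2),np.round(t,2).tolist(),'rz',round(-np.degrees(q-.797)/5,2))
E
```

```text
[-0.1014312  -0.01626589  0.14985492] [-0.10437249 -0.01543425  0.165     ] [ 0.24435854 -0.21411986 -0.15269072] [-0.18 -0.03 -0.14  1.45  0.   -1.07]
0.86 [-0.09, 0.2, -0.0] rz -0.67
0.91 [-0.2, 0.39, -0.0] rz -1.34
0.97 [-0.34, 0.6, -0.0] rz -2.01
1.03 [-0.5, 0.8, -0.0] rz -2.69
1.09 [-0.69, 1.0, -0.0] rz -3.36
1.15 [-0.89, 1.21, -0.0] rz -4.03
1.21 [-1.12, 1.41, -0.0] rz -4.7
1.27 [-1.37, 1.61, -0.0] rz -5.37
1.32 [-1.63, 1.81, -0.0] rz -6.04
1.38 [-1.92, 2.01, -0.0] rz -6.71
1.44 [-2.22, 2.2, -0.0] rz -7.38
1.5 [-2.54, 2.39, -0.0] rz -8.06
```

Request:
apply_moves(moves="-0.09 0.2 0 0 0 -0.67; -0.2 0.39 0 0 0 -1.34; -0.34 0.6 0 0 0 -2.01; -0.5 0.8 0 0 0 -2.69; -0.69 1 0 0 0 -3.36; -0.89 1.21 0 0 0 -4.03; -1.12 1.41 0 0 0 -4.7; -1.37 1.61 0 0 0 -5.37; -1.63 1.81 0 0 0 -6.04; -1.92 2.01 0 0 0 -6.71; -2.22 2.2 0 0 0 -7.38; -2.54 2.39 0 0 0 -8.06")

```text
clock: 6.9
eef_pos: [0.489, 0.0651, 0.1498]
tcp_rot: [[0.029, -1.0, -0.001], [-1.0, -0.029, -0.001], [0.001, 0.001, -1.0]]
ft_force: [-8.2, -7.6, 9.7]
gripper_width: 0.0088
grip_force: 40.0
```

```bash
python3 - <<'E'
from h import *
s=bot.sense(); print(W2C(s['eef_pos']),hg(1.45),hg(1.48), np.round(s['joint_positions'],2))
R=Ro.from_euler('z',YAW).as_matrix()
print(np.round(np.array(s['tcp_rot']).T@R@np.array([0,1,0]),2))
E
```

```text
[-0.10313069  0.07105419  0.14984662] [-0.10493493  0.06406205  0.165     ] [-0.10384965  0.06868614  0.165     ] [-0.   -0.04 -0.15  1.46 -0.   -1.6 ]
[-1.    0.07 -0.  ]
```

Request:
apply_moves(moves="0 0 0 0 0 0; 0 0 0 0 0 0; 0 0 0 0 0 0; 0 0 -1 0 0 0; 0 0 -2.5 0 0 0; 0 0 -4.5 0 0 0; 0 0 -6 0 0 0; 0 0 -6 0 0 0", jaw=40)

```text
clock: 7.9
eef_pos: [0.4921, 0.0649, 0.3016]
tcp_rot: [[0.027, -1.0, 0.008], [-1.0, -0.027, 0.0], [0.0, -0.008, -1.0]]
ft_force: [-0.3, -0.3, 0.2]
gripper_width: 0.0401
grip_force: 0.0
```

```bash
python3 - <<'E'
from h import *
d=load('top0'); g=cv2.cvtColor(d['image'],cv2.COLOR_RGB2HSV)
m=np.zeros(g.shape[:2],np.uint8); r=g[205:265,195:245]
m[205:265,195:245]=(((r[...,0]>8)&(r[...,0]<30)&(r[...,2]>148)&(r[...,1]>10))|(r[...,2]>152))*255
m=cv2.morphologyEx(m,cv2.MORPH_OPEN,np.ones((3,3)))
c=max(cv2.findContours(m,0,1)[0],key=cv2.contourArea)[:,0,:].astype(float)
P=np.array([onz(d,u,v,.07)[:2] for u,v in c]).astype(np.float32)
print('carton',cv2.minAreaRect(P*1000))
# orange, yellow tops
for nm,lo,hi in(('or',5,14),('ye',22,32)):
    mm=((g[...,0]>=lo)&(g[...,0]<=hi)&(g[...,1]>180)&(g[...,2]>60)).astype(np.uint8)*255
    for k in cv2.findContours(mm,0,2)[0]:
        if cv2.contourArea(k)>150:
            Q=np.array([onz(d,u,v,.07)[:2] for u,v in k[:,0,:].astype(float)]); print(nm,Q.min(0),Q.max(0))
t=shot('top','top1'); s=shot('side','side1')
o=np.zeros((560,800,3),np.uint8)
o[:440,:400]=cv2.resize(t['image'][60:280,195:395,::-1],(400,440)); o[:400,400:]=cv2.resize(s['image'][100:300,180:380,::-1],(400,400))
cv2.imwrite('pics/crop3.png',o)
E
```

```text
carton ((452.6817626953125, 290.53350830078125), (58.69819641113281, 89.29878997802734), 78.93301391601562)
or [0.26310377 0.22858659] [0.35252631 0.34274787]
or [0.3455462  0.35210195] [0.44675676 0.45845492]
ye [0.55015942 0.21530178] [0.60383892 0.31310126]
ye [0.60400129 0.23377102] [0.64193949 0.32181566]
```

View pics/crop3.png

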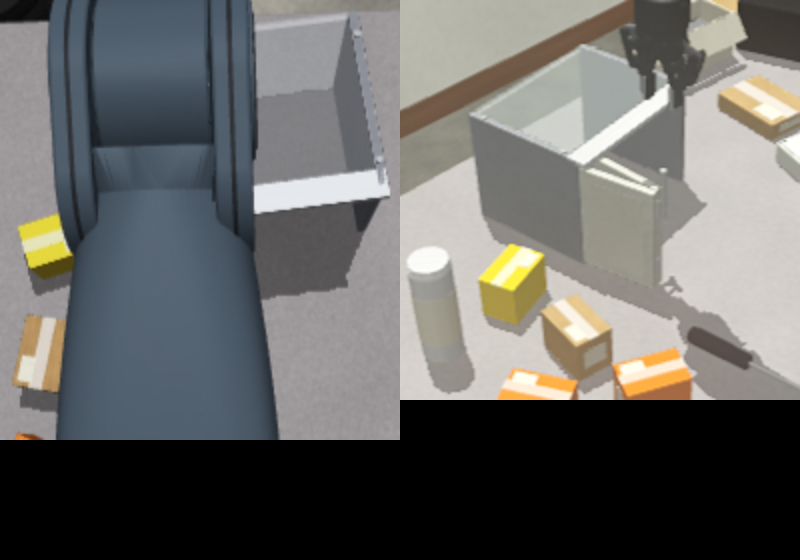

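```bash
cat >> h.py <<'E'
def tilt(yaw,a):
    c,s=np.cos(a),np.sin(a); z=np.array([c*np.cos(yaw),c*np.sin(yaw),-s]); y=np.array([-np.sin(yaw),np.cos(yaw),0]); return np.column_stack([np.cross(y,z),y,z])
CT=np.array([.4515,.2895]); CY=-.18
def ctcp(back=0,a=np.pi/4):
    p=np.r_[CT+.008*np.array([np.cos(CY),np.sin(CY)]),.034]; return p-back*tilt(CY,a)[:,2]
E
python3 - <<'E'
from h import *
R=tilt(CY,np.pi/4)
print(ctcp(.2),delta(ctcp(.2)+[0,0,.08],R)); print(np.round(R,3).tolist())
E
```

```text
[0.32023424 0.31338637 0.17542136] [-10.12, 6.54, 1.68, 7.95, -6.45, 19.2]
[[-0.696, 0.179, 0.696], [0.127, 0.984, -0.127], [-0.707, 0.0, -0.707]]
```

Request:
apply_moves(moves="-0.9 0.6 0.1 0.7 -0.6 1.7; -1.8 1.2 0.2 1.4 -1.1 3.4; -2.7 1.8 0.4 2.1 -1.7 5.1; -3.6 2.3 0.5 2.8 -2.3 6.8; -4.5 2.9 0.7 3.5 -2.9 8.5; -5.4 3.5 0.9 4.2 -3.4 10.2; -6.3 4.1 1 4.9 -4 11.9; -7.2 4.7 1.2 5.6 -4.5 13.6; -8.1 5.2 1.3 6.3 -5.1 15.3; -9 5.8 1.5 7 -5.7 17; -9.6 6.2 1.6 7.6 -6.1 18.3; -10.1 6.5 1.7 7.95 -6.45 19.2", jaw=85)

```text
clock: 9.5
eef_pos: [0.3192, 0.3131, 0.2518]
tcp_rot: [[-0.696, 0.179, 0.695], [0.125, 0.984, -0.129], [-0.707, -0.003, -0.708]]
ft_force: [0.1, -0.6, 0.8]
gripper_width: 0.0847
grip_force: 0.0
```

```bash
python3 - <<'E'
from h import *
R=tilt(CY,np.pi/4); s=bot.sense()
print(delta(ctcp(.2)+[0,0,.08],R),np.round(s['joint_positions'],2),ctcp(.2)+[0,0,.08])
w=shot('wrist','w2'); t=shot('top','top2')
for z in(0,.07):
  for c in((45,30),(45,-30),(-45,-30),(-45,30)):
    p=CT+Ro.from_euler('z',CY).as_matrix()[:2,:2]@(np.array(c)/1000); print(z,c,proj(w,np.r_[p,z]).round(1))
E
```

```text
[-0.13, 0.02, -0.07, -0.03, -0.01, 0.02] [ 1.11 -0.46 -0.48  1.29 -0.75  1.19] [0.32023424 0.31338637 0.25542136]
0 (45, 30) [339.7 125.8]
0 (45, -30) [300.9 125.8]
0 (-45, -30) [296.8  76.4]
0 (-45, 30) [344.3  76.5]
0.07 (45, 30) [341.3 163.2]
0.07 (45, -30) [299.2 163.2]
0.07 (-45, -30) [294.4 117.9]
0.07 (-45, 30) [346.8 118. ]
```

View pics/w2.png

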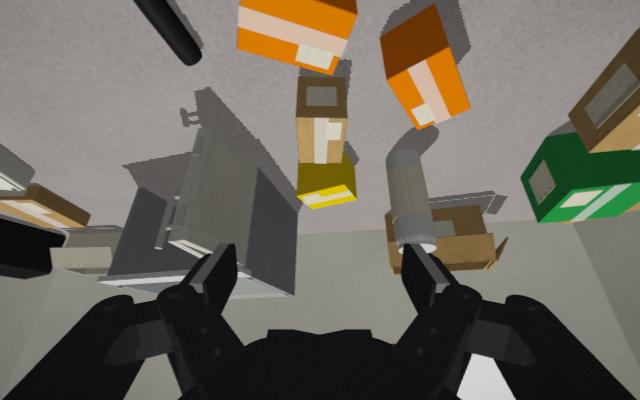

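The carton is in view, top face (297,118)–(341,163), matching the prediction within 2 px. The orange one lies at (297,35), behind the path. Now reaching in.

```bash
python3 - <<'E'
from h import *
R=tilt(CY,np.pi/4)
print(delta(ctcp(.06)+[0,0,.03],R),delta(ctcp(),R))
E
```

```text
[1.22, 0.03, 6.92, -0.03, -0.04, 0.09] [2.06, 0.04, 10.17, -0.03, -0.04, 0.09]
```

Request:
apply_moves(moves="0.4 0 2.2 0 0 0; 0.8 0 4.5 0 0 0; 1.2 0 6.9 0 0 0; 1.5 0 8 0 0 0; 1.8 0 9.1 0 0 0; 2.05 0 10.15 0 0 0; 2.05 0 10.15 0 0 0; 2.05 0 10.15 0 0 0")

```text
clock: 10.6
eef_pos: [0.4617, 0.2867, 0.0397]
tcp_rot: [[-0.696, 0.179, 0.695], [0.127, 0.984, -0.127], [-0.707, -0.0, -0.707]]
ft_force: [-0.2, 0.4, 0.2]
gripper_width: 0.0851
grip_force: 0.0
```

```bash
python3 - <<'E'
from h import *
print(delta(ctcp(),tilt(CY,np.pi/4)),bot.sense()['ft_force'])
E
```

```text
[0.23, 0.04, 0.09, -0.01, -0.0, 0.0] [-0.1991639   0.41208842  0.2261203 ]
```

Request:
apply_moves(moves="0 0 0 0 0 0; 0 0 0 0 0 0; 0 0 0 0 0 0; 0 0 0 0 0 0; 0 0 0 0 0 0", jaw=50, newtons=50)

```text
clock: 11.22
eef_pos: [0.4623, 0.2886, 0.0412]
tcp_rot: [[-0.694, 0.178, 0.697], [0.127, 0.984, -0.125], [-0.708, 0.002, -0.706]]
ft_force: [-4.7, 2.0, 6.3]
gripper_width: 0.0596
grip_force: 54.5
```

```bash
python3 - <<'E'
from h import *
R=tilt(YAW,np.pi/4)
s=bot.sense();p=np.array(s['eef_pos'])
print('up',delta(p+[0,0,.24]))
q=C2W([-.075,-.04,.28]);print(q,delta(q,R))
E
```

```text
up [-6.8, 0.02, -6.78, 0.0, 0.0, 0.0]
[ 0.52767944 -0.04270477  0.28      ] [-10.26, -12.56, -3.26, -2.22, 0.02, -2.24]
```

Request:
apply_moves(moves="-0.3 0 -0.3 0 0 0; -0.8 0 -0.8 0 0 0; -1.6 0 -1.6 0 0 0; -2.6 0 -2.6 0 0 0; -3.7 0 -3.7 0 0 0; -4.8 0 -4.8 0 0 0; -5.9 0 -5.9 0 0 0; -6.8 0 -6.8 0 0 0; -6.8 0 -6.8 0 0 0")

```text
clock: 12.35
eef_pos: [0.4624, 0.2881, 0.2829]
tcp_rot: [[-0.694, 0.179, 0.698], [0.129, 0.984, -0.124], [-0.709, 0.004, -0.706]]
ft_force: [-0.6, 0.4, -4.0]
gripper_width: 0.0592
grip_force: 54.3
```

```bash
python3 - <<'E'
from h import *
R=tilt(YAW,np.pi/4)
s=bot.sense();print(np.round(s['joint_positions'],2))
q=C2W([-.075,-.04,.28]);print(q,delta(q,R))
E
```

```text
[ 0.77 -0.43 -0.42  1.04 -0.61  0.78]
[ 0.52767944 -0.04270477  0.28      ] [-3.44, -12.55, 3.54, -2.2, 0.03, -2.27]
```

Request:
apply_moves(moves="-0.2 -0.7 0.2 -0.1 0 -0.1; -0.5 -1.8 0.5 -0.3 0 -0.3; -0.8 -3 0.8 -0.5 0 -0.5; -1.2 -4.3 1.2 -0.8 0 -0.8; -1.5 -5.6 1.6 -1 0 -1; -1.9 -6.9 1.9 -1.2 0 -1.2; -2.3 -8.2 2.3 -1.4 0 -1.5; -2.6 -9.5 2.7 -1.7 0 -1.7; -3 -10.8 3 -1.9 0 -1.9; -3.2 -11.8 3.3 -2.1 0 -2.1; -3.4 -12.5 3.5 -2.2 0 -2.27; -3.4 -12.5 3.5 -2.2 0 -2.27")

```text
clock: 13.85
eef_pos: [0.5244, -0.0434, 0.2727]
tcp_rot: [[-0.71, -0.091, 0.698], [-0.066, 0.996, 0.063], [-0.701, -0.001, -0.713]]
ft_force: [-0.1, 0.9, -3.6]
gripper_width: 0.0597
grip_force: 54.6
```

```bash
python3 - <<'E'
from h import *
R=tilt(YAW,np.pi/4)
s=bot.sense();print(np.round(s['joint_positions'],2),W2C(s['eef_pos']))
q=C2W([-.075,-.04,.052]);print(q,delta(q,R))
t=shot('top','top3');sd=shot('side','side3');w=shot('wrist','w3')
o=np.zeros((400,800,3),np.uint8)
o[:400,:400]=cv2.resize(sd['image'][60:260,180:380,::-1],(400,400)); o[:250,400:]=cv2.resize(w['image'][...,::-1],(400,250))
cv2.imwrite('pics/crop4.png',o)
E
```

```text
[-0.42 -0.77 -0.65  0.98  0.35 -0.38] [-0.07832143 -0.0403905   0.27273823]
[ 0.52767944 -0.04270477  0.052     ] [6.1, 0.02, 6.39, -0.04, -0.1, -0.03]
```

View pics/crop4.png

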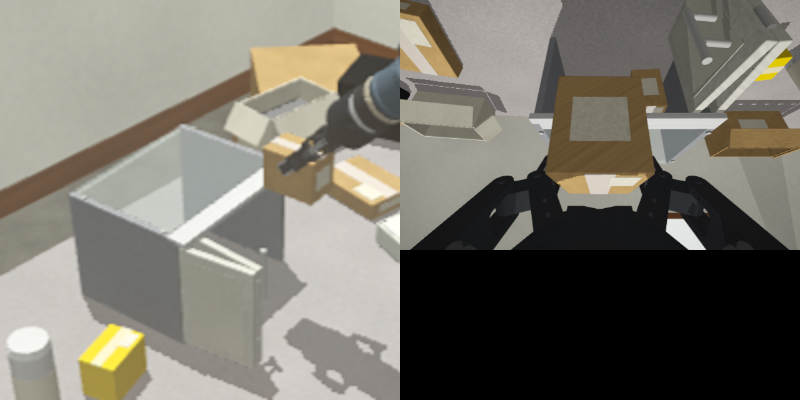

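Request:
apply_moves(moves="0.3 0 0.3 0 0 0; 0.9 0 0.9 0 0 0; 1.6 0 1.7 0 0 0; 2.4 0 2.5 0 0 0; 3.2 0 3.3 0 0 0; 4 0 4.2 0 0 0; 4.8 0 5 0 0 0; 5.5 0 5.8 0 0 0; 5.9 0 6.2 0 0 0; 6.1 0 6.4 0 0 0; 6.1 0 6.4 0 0 0")

```text
clock: 15.38
eef_pos: [0.5305, -0.0415, 0.056]
tcp_rot: [[-0.705, -0.097, 0.703], [-0.071, 0.995, 0.066], [-0.706, -0.004, -0.709]]
ft_force: [-0.4, 0.7, -3.7]
gripper_width: 0.0595
grip_force: 54.7
```

```bash
python3 - <<'E'
from h import *
R=tilt(YAW,np.pi/4)
s=bot.sense();print(np.round(s['joint_positions'],2),W2C(s['eef_pos']),s['ft_force'])
for x,z in((.064,.052),(.064,.042)): print(delta(C2W([x,-.04,z]),R))
E
```

```text
[-0.41 -0.68 -1.05  0.49  0.35 -0.38] [-0.07211226 -0.03911194  0.05601685] [-0.37928665  0.69881905 -3.71804157]
[-3.74, -0.04, 3.96, -0.02, -0.02, 0.04]
[-3.46, -0.04, 4.24, -0.02, -0.02, 0.04]
```

Request:
apply_moves(moves="-0.3 0 0.3 0 0 0; -0.7 0 0.8 0 0 0; -1.2 0 1.3 0 0 0; -1.7 0 1.8 0 0 0; -2.2 0 2.4 0 0 0; -2.7 0 2.9 0 0 0; -3.1 0 3.4 0 0 0; -3.4 0 3.7 0 0 0; -3.7 0 4 0 0 0; -3.7 0 4 0 0 0")

```text
clock: 16.62
eef_pos: [0.6674, -0.0293, 0.0525]
tcp_rot: [[-0.703, -0.096, 0.704], [-0.071, 0.995, 0.065], [-0.707, -0.005, -0.707]]
ft_force: [-0.2, 0.3, -4.2]
gripper_width: 0.0595
grip_force: 54.8
```

```bash
python3 - <<'E'
from h import *
R=tilt(YAW,np.pi/4)
s=bot.sense();print(np.round(s['joint_positions'],2),W2C(s['eef_pos']),s['ft_force'])
for x,z in((.064,.041),(.064,.038)): print(delta(C2W([x,-.04,z]),R))
sd=shot('side','side4');w=shot('wrist','w4')
o=np.zeros((450,800,3),np.uint8)
o[:400,:400]=cv2.resize(sd['image'][60:260,180:380,::-1],(400,400)); o[:250,400:]=cv2.resize(w['image'][...,::-1],(400,250))
cv2.imwrite('pics/crop5.png',o)
E
```

```text
[-0.26 -0.19 -0.75  0.26  0.25 -0.26] [ 0.06540263 -0.04006943  0.05247639] [-0.21844805  0.32612765 -4.23845884]
[0.36, 0.0, 0.28, -0.04, 0.0, 0.04]
[0.45, 0.01, 0.37, -0.04, 0.0, 0.04]
```

View pics/crop5.png

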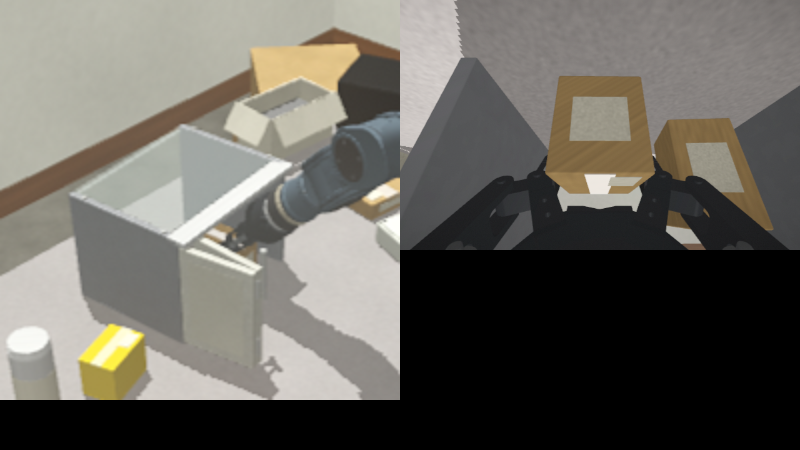

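Request:
apply_moves(moves="0.1 0 0.1 0 0 0; 0.2 0 0.2 0 0 0; 0.3 0 0.25 0 0 0; 0.36 0 0.3 0 0 0; 0.4 0 0.35 0 0 0; 0.4 0 0.35 0 0 0")

```text
clock: 17.48
eef_pos: [0.6676, -0.0295, 0.0414]
tcp_rot: [[-0.7, -0.097, 0.707], [-0.071, 0.995, 0.065], [-0.71, -0.005, -0.704]]
ft_force: [-2.9, 0.0, 4.7]
gripper_width: 0.0596
grip_force: 55.7
```

```bash
python3 - <<'E'
from h import *
s=bot.sense();print(W2C(s['eef_pos']),s['ft_force'])
E
```

```text
[ 0.06557998 -0.0402667   0.04141679] [-2.92414699  0.0425298   4.6794563 ]
```

Request:
apply_moves(moves="0 0 0 0 0 0; 0 0 0 0 0 0; 0 0 0 0 0 0; 0.2 0 -0.3 0 0 0; 0.7 0 -0.8 0 0 0; 1.3 0 -1.4 0 0 0; 2 0 -2.2 0 0 0; 2.8 0 -3 0 0 0; 3.6 0 -3.8 0 0 0; 4.3 0 -4.6 0 0 0; 4.3 0 -4.6 0 0 0", jaw=75)

```text
clock: 18.85
eef_pos: [0.5079, -0.0448, 0.0435]
tcp_rot: [[-0.704, -0.094, 0.704], [-0.07, 0.996, 0.063], [-0.707, -0.005, -0.707]]
ft_force: [-0.0, 0.2, 0.6]
gripper_width: 0.0748
grip_force: 0.0
```

```bash
python3 - <<'E'
from h import *
s=bot.sense();print(W2C(s['eef_pos']),s['ft_force'])
sd=shot('top','top5');w=shot('wrist','w5')
o=np.zeros((450,800,3),np.uint8)
o[:400,:364]=cv2.resize(sd['image'][60:280,195:395,::-1],(364,400)); o[:270,368:]=cv2.resize(w['image'][...,::-1],(432,270))
cv2.imwrite('pics/crop6.png',o)
for z in(0,.07):
  for c in((.098,-.01),(.098,-.07),(.008,-.07),(.008,-.01),(0,.13),(0,-.13)): print(z,c,proj(w,C2W([*c,z])).round(1))
E
```

```text
[-0.09485002 -0.04024119  0.04348668] [-2.70604356e-04  1.61034578e-01  6.32937089e-01]
0 (0.098, -0.01) [344.7 261. ]
0 (0.098, -0.07) [296.1 260.8]
0 (0.008, -0.07) [289.3 235.4]
0 (0.008, -0.01) [352.2 235.6]
0 (0, 0.13) [504.2 233.2]
0 (0, -0.13) [223.9 232.1]
0.07 (0.098, -0.01) [347.1 323.2]
0.07 (0.098, -0.07) [293.4 322.9]
0.07 (0.008, -0.07) [284.7 314.7]
0.07 (0.008, -0.01) [356.5 315.1]
0.07 (0, 0.13) [530.7 314.9]
0.07 (0, -0.13) [209.8 313.4]
```

View pics/crop6.png

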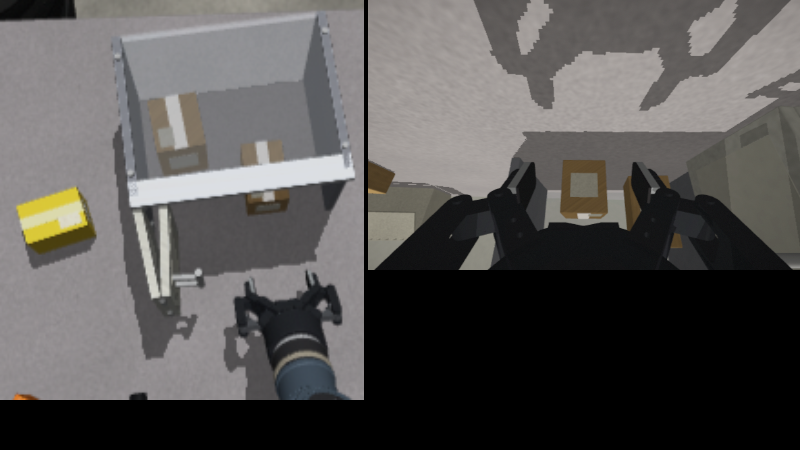

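```bash
python3 - <<'E'
from h import *
t=load('top5');w=load('w5')
f=lambda c:(195+c[0]*200/364,60+c[1]*.55)
print('handle',W2C(onz(t,*f((199,271)),.185)),hg(1.48),hg(1.4))
for c in((247,215),(287,212)): print('front bottom',W2C(onz(t,*f(c),0)))
for c in((563,160),(605,160)): print('wrist fb',W2C(onz(w,(c[0]-368)*640/432,c[1]*640/432,0)))
g=w['image'][225:250,290:350:6]; print(cv2.cvtColor(g,cv2.COLOR_RGB2HSV)[:,::3,1])
E
```

```text
handle [-0.10095708  0.06774283  0.185     ] [-0.10384965  0.06868614  0.165     ] [-0.10653343  0.05648912  0.165     ]
front bottom [ 0.01141106 -0.01092433  0.        ]
front bottom [ 0.00812283 -0.07181477  0.        ]
wrist fb [ 1.26061957e-02 -7.08000242e-02 -1.38777878e-17]
wrist fb [ 0.01190339 -0.0106434   0.        ]
[[ 15  16  16  13]
 [ 16  15  13  13]
 [ 16  13  16  18]
 [ 15  16  15  15]
 [ 15  16  10  15]
 [ 13  15  16  16]
 [ 15  13  16  16]
 [ 15  13  13  13]
 [ 13  13  13  13]
 [ 15  16  16  13]
 [ 15  16  18  18]
 [ 24  24  24  21]
 [126  99 100  75]
 [126 130 130 133]
 [127 132 130 135]
 [130 134 130 130]
 [132 134 129 126]
 [127 129 130 132]
 [130 132 129 135]
 [133 127 125 129]
 [130 130 129 127]
 [130 129 127 130]
 [130 132 127 129]
 [132 132 127 127]
 [128 129 132 129]]
```

```bash
python3 -c "
from rig import bot
print(bot.close_job())"
```

```text
the job is handed in; nothing more can be done
None
```

The job is handed in at about 19 s on the robot's clock: the door is folded open at its stop, and the carton stands upright in the cupboard beside the taller one, its front about 10 mm behind the door line by camera; the jbox, flat box and can weren't touched.

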